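# Interlace a heat-sink comb, then change over the feed

## Task

Pick up the four-finned heat-sink comb by the block on its back and lower it onto the comb in the cradle until its four fins are fully home in the four gaps between the cradle's five fins, square and with the fin ends about level; feel for the gaps, because the cradle's comb may be bolted a little off centre. Only then throw the lever of the changeover switch from the side it leans to now to upright (off), pause there for a good second, and go on to the stop on the other side. Leave the three-finned comb alone.

Things in the scene. Friction and masses are not known exactly. Their poses are not given: they have to be found in the camera images.
- upper_comb_grip (a point): Loose aluminium comb with FOUR fins, 0.3 kg, standing fins down; 64 (x) x 52 (y) x 62 mm. Point: on its axis 50 mm above the fin tips, in the block on its back, where to grasp. Block: 20 mm thick in y (grasp across it), 44 long in x, from 28 to 62 mm above the fin tips. It stands on a plate 46 (x) x 52 (y) mm. z is up; half a turn about z fits as well.
- upper_comb_tips (a point): The same comb, centre of its fin tips (its underside). The fins run along x, 64 mm long, sticking out 9 mm beyond the plate at both ends; 5 mm thick, 22 mm deep below the plate, at y = -19.5, -6.5, 6.5 and 19.5 mm.
- spare_comb_grip (a point): The same grasp point on a look-alike comb with THREE thicker fins (8 mm thick, 20 mm apart) and the same plate and block. It does not fit and must be left alone. The two combs may stand in either place.
- cradle_seat (a point): Cradle with the lower comb. Point: cradle's middle, 20 mm above the bench, level with the floor of the gaps; x runs along the fins, z up. FIVE upright fins 64 mm long (x), 5 mm thick, 20 mm high above this floor, 13 mm apart: four gaps of 8 mm. Fully home, the loose comb's fin tips rest on this floor, grasp point 50 mm above it, its middle over the middle fin, with 1.5 mm play to each side.
- cradle: The cradle's base, origin at the middle of its underside: dark steel plate 110 (x) x 130 (y) x 12 mm fixed to the bench, a clamp bar on either side (y = +-53 mm, tops 24 mm up). The lower comb is bolted on it anywhere within 5 mm either way along y; this offset is NOT in any reported pose (x and direction are true). Feel for it (fins land 20 mm above the floor or go in) or look.
- switch_lever (a joint): Lever of the changeover switch, rad: 0 to 0.06 at the start (leaning to the switch's -x side, 0.6 rad off upright), 0.6 is upright (off), 1.2 is the stop on the +x side. Held by friction alone (about 2 N at the grip), no detent; it stays where it is left.
- switch_grip (a point): Centre of the black roller-shaped grip at the end of the lever, 24 mm across and 18 mm long in y with flat ends, 70 mm from the hinge axis; at the start about 94 mm above the bench. Beware of the tall square post (45 mm) of the bench at its front right corner, at world x = 0.29, y = -0.37: a gripper that starts beyond it must be drawn in to pass it.
- switch_hinge (a point): Point on the lever's hinge axis in the middle of the switch, 36 mm above the bench; y is the hinge axis, x points to the side where the lever must end, z is up. The switch is a grey box 120 (x) x 74 (y) x 38 mm fixed to the bench; low black guides beside the slot rise to 44 mm. Lead the grip along the arc between loosely closed fingers (one on its -x, one on its +x side), or push it.

How it is judged (in metres and radians):
On the way, in this order (a step that is already met when the one before it is completed fails the run):
1. the four-finned comb is interlaced with the cradle's comb and fully home (z of upper_comb_grip in the frame of cradle_seat between 0.046 and 0.0525 m and y of upper_comb_grip in the frame of cradle_seat between -0.0075 and 0.0075 m and x of upper_comb_grip in the frame of cradle_seat between -0.012 and 0.012 m and angle between the z axis of upper_comb_grip and the z axis of cradle_seat, either way round below 0.06 rad and angle between the x axis of upper_comb_grip and the x axis of cradle_seat, either way round below 0.09 rad), for 0.2 s.
2. the switch lever stands upright (off) for a pause (value of joint switch_lever between 0.42 and 0.78 rad), for 0.7 s.
3. the switch lever is at the stop on the other side (value of joint switch_lever above 1.08 rad), for 0.2 s.
At the end, for the whole second after the job is handed in: The four-finned comb sits in the cradle with its fins in the gaps: grasp point 46 to 52.5 mm above the gap floor, within 7.5 mm (across the fins) and 12 mm (along them) of the cradle's middle, upright within 0.06 rad and in line within 0.09 rad; the switch lever is past 1.08 rad, on the other side (all of step 1 and value of joint switch_lever above 1.08 rad); the robot touches nothing.
It fails at once if the switch is thrown (past 0.25 rad) while the comb is not fully home (value of joint switch_lever above 0.25 rad and not (z of upper_comb_grip in the frame of cradle_seat between 0.046 and 0.0525 m and y of upper_comb_grip in the frame of cradle_seat between -0.0075 and 0.0075 m and x of upper_comb_grip in the frame of cradle_seat between -0.012 and 0.012 m and angle between the z axis of upper_comb_grip and the z axis of cradle_seat, either way round below 0.06 rad and angle between the x axis of upper_comb_grip and the x axis of cradle_seat, either way round below 0.09 rad)).
It fails at once if the three-finned comb is moved by more than 30 mm or tipped (distance of spare_comb_grip from where it was at the start of the episode above 0.03 m or angle between spare_comb_grip's own z axis and vertical above 0.4 rad).
It also fails if it takes over 61 s, if anything falls off the work surface, if the arm or the gripper's body presses on something with over 40 N, if the wrist force passes 120 N, or if a joint passes its speed limit or range.

## Robot

A 6-joint arm with a two-finger parallel gripper is mounted at the origin on a cart in front of the work surface, level with it; the furniture and walls round the work are solid. World frame = base frame: x ahead of the robot, y to its left, z up, the work surface at z = 0. Lengths are in mm, angles in rad, forces in N, time in s.
With the tool pointing down it reaches from about 350 to 775 mm from the base axis. Payload 7.3 kg.
Tool frame: the origin (TCP) lies on the centre line of the jaws, within the pads' length; the fingertips stand finger_overhang ahead of it and the grasp point (between the pads) lies 8 mm behind it (finger_overhang is the distance from the TCP to the fingertips, in mm); z points along the fingers, y is the line along which they close (so a half turn about z gives the same grasp; the last joint's range is limited). The gripper opens to 92 mm and grips with 3 to 60 N. Pads are 19 mm wide; open, the fingers measure 130 mm over their backs; the gripper's body (75 mm by 190 mm) begins 47 mm behind the grasp point.
Start: joints at [-1.39, 0.342, 1.524, -0, 1.275, -0.146], TCP at [168.555, -497.229, 202.241] pointing down, gripper open.
Joint ranges: [-2.53, 2.53], [-0.77, 2.02], [0.04, 2.7], [-1, 4.14], [0.28, 2.66], [-3.11, 3.11]. Speed limits (rad/s): [2.57, 2.57, 3.14, 3.14, 3.14, 3.14].

## Interface

Orientations are given as [roll, pitch, yaw] about the fixed x, y, z axes, in that order (R = Rz(yaw) Ry(pitch) Rx(roll)).
In Python, from plant import get_obs, capture, close_job, finger_overhang gives the robot as it stands.
- The arm moves only by the shell command python3 -m inch 'ROWS'. ROWS is JSON, one flat list of numbers, 7 for each row, row after row: the turn, a rotation vector about the tool's x, y, z scaled (see below), then the shift along the tool's x, y, z scaled (see below), then the closure, from -1 (fully open) to 1 (shut). In form: [ax, ay, az, tx, ty, tz, gripper, ax, ay, az, tx, ty, tz, gripper, ...]. A call has 1 to 10 rows; each row shifts and turns the commanded pose from where the row before left it, along the tool's axes as they then stand; what a row does not reach is not made up. The controller multiplies each number of a shift by 0.8 m and each number of a turn by 1.5 rad. A row lasts 1/12 s, in which the tool goes at most 41.7 mm and 7.16 degrees, less where a joint would pass 70% of its speed; a pose out of reach is approached as far as the arm can. A call with a number of a shift or a turn outside -1 to 1 is refused whole. A call with a gripper value outside its range is refused whole. The fingers move at their own pace and stop on an object; the grip force is fixed at half the most. Time passes only in rows, so rows that do not move let the fingers close. It gives the time, the measured TCP pose, the force, the opening and the grip force at its end, in the units of the state.
- get_obs(): the state, without advancing time (a new reading comes with each control period).
- capture(name): name is "scene" or "top" or "wrist"; returns a dict with "image" (480x640x3 uint8, red, green, blue), "mtx" (3x3 intrinsics, pixels), "distortion" ([k1, k2, p1, p2, k3] as OpenCV has them; the pictures are not rectified), "pose" (4x4, takes a point from camera to world coordinates). Camera axes: x right, y up, looking along -z (the intrinsics and any distortion apply to the point x, -y, -z); pixel columns grow to the right and rows downward; lengths in mm; the calibration is good to about 2 mm. A picture is of the moment at which its call begins. There is no depth.
- close_job(): hands the job in; it is judged then, once.
The state is a dict: "time": time; "joint_positions": joint angles; "dq": joint speeds; "tau": joint torques, N m; "tool_pos": TCP position; "tcp_rot": TCP orientation; "contact_force": force on the tool from outside, world axes, zero at the start; "moment": the same for the moment, N m; "grip_width": finger opening in mm; "finger_force": force on a finger pad.
Only numpy, scipy, OpenCV 4.12 (cv2) and the standard library are available. Lean on these libraries where they do the work, as an engineer would, in place of code of your own. Each camera call takes 0.05 s, during which the arm holds its last target. There are 200 camera calls.

## Working session

There is one attempt and no reset: what is moved stays moved. The work goes in short steps, Python scripts to look and compute and a shell command to move; the robot and the scene stay as the last step left them, time stands still between calls to the robot, and variables do not carry over. Pictures are saved under pics/ and viewed, at most 10 in all, crops included, and the job is handed in when it is done.

```bash
ls; mkdir -p pics; python3 - <<'E'
from plant import get_obs, capture, finger_overhang
import cv2, numpy as np, pickle
o=get_obs(); print(o, finger_overhang)
for n in ("scene","top","wrist"):
    c=capture(n); pickle.dump(c,open(f"pics/{n}0.pkl","wb")); cv2.imwrite(f"pics/{n}0.png",c["image"][:,:,::-1])
    print(n,c["mtx"].round(1).tolist(),c["distortion"],c["pose"].round(3).tolist())
E
```

```text
pics
{'time': 0.0, 'joint_positions': array([-1.39004519e+00,  3.42725039e-01,  1.52503125e+00, -1.39328794e-05,
        1.27535733e+00, -1.46019063e-01]), 'dq': array([ 0.00153018, -0.0006627 ,  0.00013934,  0.00104418, -0.0003346 ,
       -0.00031112]), 'tau': array([-2.27049910e-03, -4.31254148e+01, -2.44219440e+01,  7.15970015e-02,
        5.59912249e-02, -1.11118381e-04]), 'tool_pos': array([ 168.44505972, -496.7803986 ,  201.5388053 ]), 'tcp_rot': array([-3.14008593e+00, -2.08120729e-04,  3.26774107e-01]), 'contact_force': array([-1.40656057,  0.22133251,  0.24531455]), 'moment': array([ 0.00960004, -0.03405998, -0.04248262]), 'finger_force': 0.0, 'grip_width': 91.93262298482951} 11.0
scene [[609.4, 0.0, 317.4], [0.0, 609.4, 233.5], [0.0, 0.0, 1.0]] [-0.15548196  0.          0.          0.          0.        ] [[-0.707, 0.364, -0.606, -104.82], [-0.707, -0.381, 0.596, 658.061], [-0.015, 0.85, 0.527, 662.853], [0.0, 0.0, 0.0, 1.0]]
top [[535.7, 0.0, 321.0], [0.0, 535.7, 237.7], [0.0, 0.0, 1.0]] [0.04806522 0.         0.         0.         0.        ] [[-0.005, 0.986, -0.165, 391.541], [-1.0, -0.01, -0.026, -15.624], [-0.027, 0.165, 0.986, 1007.418], [0.0, 0.0, 0.0, 1.0]]
wrist [[402.0, 0.0, 312.5], [0.0, 402.0, 243.7], [0.0, 0.0, 1.0]] [-0.08422284  0.          0.          0.          0.        ] [[0.32, 0.91, 0.263, 238.911], [-0.947, 0.308, 0.088, -472.86], [-0.001, -0.277, 0.961, 384.404], [0.0, 0.0, 0.0, 1.0]]
```

View pics/top0.png

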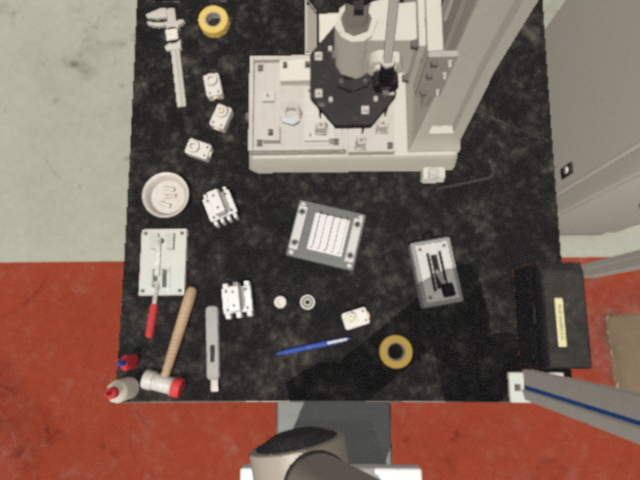

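View pics/scene0.png

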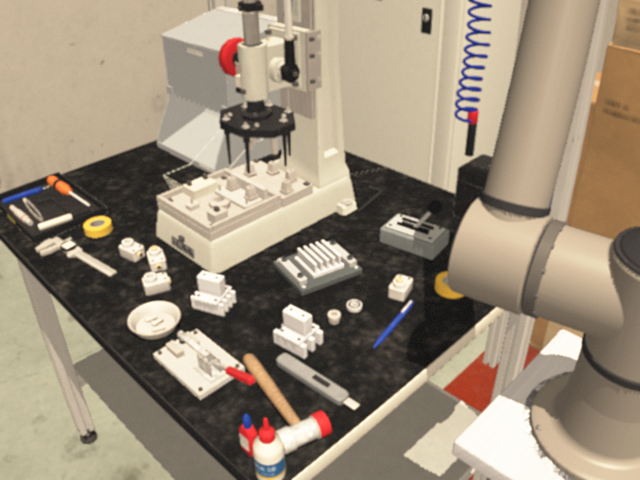

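The top view shows combs at about (220,206) and (238,300), the cradle at (326,235), the switch at (436,270) and the post at (515,387). I'll zoom in to count the fins.

```bash
python3 - <<'E'
import cv2, numpy as np
t=cv2.imread("pics/top0.png"); s=cv2.imread("pics/scene0.png")
def z(i,x,y,w=66,h=50): return cv2.resize(i[y-h//2:y+h//2,x-w//2:x+w//2],(264,200),interpolation=cv2.INTER_CUBIC)
a=np.hstack([z(t,220,206),z(t,238,300),z(t,436,270,99,75)])
b=np.hstack([z(s,213,295),z(s,298,332),z(s,414,232,99,75)])
c=np.hstack([z(t,326,235,99,75),z(s,318,265,99,75),z(t,326,235,99,75)*0])
cv2.imwrite("pics/m1.png",np.vstack([a,b,c]))
E
```

```text
(no output)
```

View pics/m1.png

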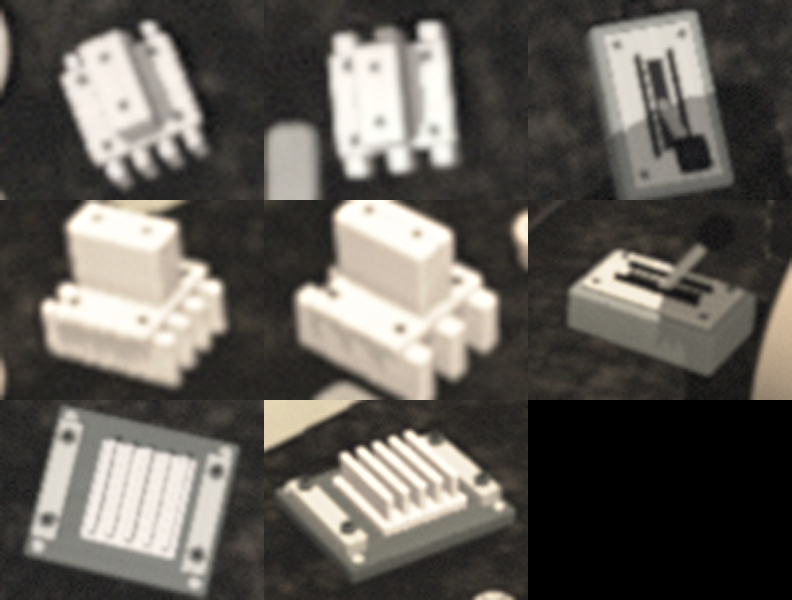

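The four-finned comb is the far one, at (220,206) in the top view. The lever leans towards the robot, so it must end up leaning away. Next I triangulate.

```bash
cat > h.py <<'E'
import cv2, numpy as np, pickle
def ray(c,p):
    u=cv2.undistortPoints(np.array([[p]],float),c["mtx"],c["distortion"])[0,0]
    T=c["pose"]; d=T[:3,:3]@np.array([u[0],-u[1],-1]); return T[:3,3],d/np.linalg.norm(d)
def onz(c,p,z):
    o,d=ray(c,p); return o+d*(z-o[2])/d[2]
def tri(obs):
    A=np.zeros((3,3));b=np.zeros(3);R=[ray(*x) for x in obs]
    for o,d in R:
        M=np.eye(3)-np.outer(d,d);A+=M;b+=M@o
    X=np.linalg.solve(A,b); return X, max(np.linalg.norm(np.cross(X-o,d)) for o,d in R)
def proj(c,P):
    T=c["pose"];q=(np.atleast_2d(P)-T[:3,3])@T[:3,:3]; q=q*[1,-1,-1]
    return cv2.projectPoints(q,np.zeros(3),np.zeros(3),c["mtx"],c["distortion"])[0][:,0]
def load(n): return pickle.load(open(f"pics/{n}.pkl","rb"))
E
python3 - <<'E'
from h import *
np.set_printoptions(precision=1,suppress=True)
t,s=load("top0"),load("scene0")
T=lambda x,y,o,k:(o[0]+x/k-.5*(1-1/k)*0,o[1]+y/k)
f=264/98 # even crops: 98 wide, 74 high
a,b=(187,181),(180,270)
for n,p,q in [("hole far",(105,57),(105,18)),("hole near",(124,104),(148,30))]:
    print(n,*tri([(t,T(*p,a,4)),(s,T(*q,b,4))]))
a,b=(277,198),(269,228)
for n,p,q in [("+x+y",(67,36),(41,85)),("-x+y",(47,119),(84,128)),("+x-y",(215,70),(171,38)),("-x-y",(197,154),(223,80))]:
    print(n,*tri([(t,T(*p,a,f)),(s,T(*q,b,f))]), onz(t,T(*p,a,f),24))
print("fins",[onz(t,T(*p,a,f),40) for p in [(105,38),(195,57),(170,157),(82,138)]])
a,b=(387,233),(365,195)
print("grip",*tri([(t,T(164,152,a,f)),(s,T(188,32,b,f))]))
for p in [(62,20),(165,10),(202,185),(95,200)]: print("sw",onz(t,T(*p,a,f),38))
E
```

```text
hole far [629.3 204.5  63.1] 0.696723427191327
hole near [608.2 196.1  62.7] 0.3988557893735479
+x+y [606.4  46.2  26.7] 0.3317405347365542 [606.7  46.1  24. ]
-x+y [548.3  60.2  26.4] 0.6424751239362848 [548.2  59.9  24. ]
+x-y [580.6 -56.2  29.2] 0.18810556345199933 [581.5 -56.6  24. ]
-x-y [521.4 -44.1  26.8] 1.407494998322338 [522.9 -43.3  24. ]
fins [array([601.5,  19. ,  40. ]), array([587.6, -42.4,  40. ]), array([518.9, -24.6,  40. ]), array([532.4,  34.9,  40. ])]
grip [ 453.7 -204.6   96. ] 0.1570358488898409
sw [ 547.2 -152.3   38. ]
sw [ 553.4 -221.5   38. ]
sw [ 436.  -240.4   38. ]
sw [ 426.4 -169.9   38. ]
```

All heights check: block top 63, bars 26, grip 96. Estimates:

| Item | Position (x, y) | Yaw |
|---|---|---|
| Comb | (619, 200) | 0.38 |
| Cradle | (564, 1.5) | −0.22 |
| Switch | (491, −196) | 0.15 |

To pass the post, I draw in radially and turn the gripper tangential with the camera inward.

```bash
python3 -m inch '[0,0,0,0,-0.04,0,-1, 0,0,0,0,-0.04,0,-1, 0,0,0,0,-0.04,0,-1, 0,0,0,0,-0.04,0,-1, 0,0,0,0,-0.04,0,-1, 0,0,0,0,0,0,-1, -0.08,0,0,0,0,0,-1]' ; python3 -c "
from plant import get_obs;print(get_obs()['joint_positions'])"
```

```text
time: 0.73
tool_pos: [117.3, -347.7, 202.0]
tcp_rot: [3.022, -0.0, 0.326]
contact_force: [-0.0, -1.2, 0.1]
grip_width: 91.7
finger_force: 0.0
[-1.48204895 -0.03325351  1.99209456  0.03222188  1.06644606 -0.2516725 ]
```

I put the turn in the x slot by mistake. I undo that and turn about z.

```bash
python3 -m inch '[0.08,0,0,0,0,0,-1, 0,0,-0.08,0,0,0,-1, 0,0,-0.08,0,0,0,-1, 0,0,-0.08,0,0,0,-1, 0,0,-0.08,0,0,0,-1, 0,0,-0.08,0,0,0,-1, 0,0,-0.08,0,0,0,-1, 0,0,-0.08,0,0,0,-1]'; python3 -m inch '[0,0,-0.08,0,0,0,-1, 0,0,-0.08,0,0,0,-1, 0,0,-0.08,0,0,0,-1, 0,0,-0.08,0,0,0,-1, 0,0,-0.08,0,0,0,-1, 0,0,-0.08,0,0,0,-1, 0,0,0,0,0,0,-1]' ; python3 -c "
from plant import get_obs;print(get_obs()['joint_positions'])"
```

```text
time: 1.4
tool_pos: [117.3, -346.1, 202.2]
tcp_rot: [3.141, 0.0, 1.173]
contact_force: [-0.1, 0.1, -0.2]
grip_width: 91.3
finger_force: 0.0
time: 1.98
tool_pos: [117.3, -346.1, 202.2]
tcp_rot: [-3.142, 0.0, 1.891]
contact_force: [0.6, 0.2, -0.0]
grip_width: 91.7
finger_force: 0.0
[-1.45473141e+00  4.34490163e-02  1.90696720e+00 -1.44160913e-06
  1.19097482e+00 -1.77498745e+00]
```

```bash
python3 -m inch '[0,0,-0.0667,0.0023,0.0456,0,-1, 0,0,-0.0667,0.0023,0.0456,0,-1, 0,0,-0.0667,0.0023,0.0456,0,-1, 0,0,-0.0667,0.0023,0.0456,0,-1, 0,0,-0.0667,0.0023,0.0456,0,-1, 0,0,-0.0667,0.0023,0.0456,0,-1, 0,0,-0.0667,0.0023,0.0456,0,-1, 0,0,-0.0667,0.0023,0.0456,0,-1, 0,0,-0.0667,0.0023,0.0456,0,-1, 0,0,-0.0667,0.0023,0.0456,0,-1]';  python3 -m inch '[0,0,-0.0667,0.0023,0.0456,0,-1, 0,0,-0.0667,0.0023,0.0456,0,-1, 0,0,-0.0667,0.0023,0.0456,0,-1, 0,0,-0.0667,0.0023,0.0456,0,-1, 0,0,-0.0667,0.0023,0.0456,0,-1, 0,0,0,0,0,0,-1]'
```

```text
time: 2.82
tool_pos: [358.3, -88.9, 202.3]
tcp_rot: [-3.142, 0.001, 2.888]
contact_force: [2.0, -1.0, 0.3]
grip_width: 91.8
finger_force: 0.0
time: 3.32
tool_pos: [356.4, 95.7, 202.2]
tcp_rot: [3.139, -0.0, -2.888]
contact_force: [-0.3, -0.4, 0.3]
grip_width: 91.6
finger_force: 0.0
```

```bash
python3 -m inch '[0,0,-0.042,0,0,0,-1, 0,0,-0.042,0,0,0,-1, 0,0,0,-0.044,0,0,-1, 0,0,0,-0.044,0,0,-1, 0,0,0,-0.044,0,0,-1, 0,0,0,-0.044,0,0,-1, 0,0,0,-0.044,0,0,-1, 0,0,0,-0.044,0,0,-1, 0,0,0,-0.044,0,0,-1, 0,0,0,-0.044,0,0,-1]';  python3 -m inch '[0,0,0,0,0,0,-1,0,0,0,0,0,0,-1]'; python3 - <<'E'
from plant import capture
import cv2,pickle
c=capture("wrist");pickle.dump(c,open("pics/w1.pkl","wb"));cv2.imwrite("pics/w1.png",c["image"][:,:,::-1])
E
```

```text
time: 4.15
tool_pos: [621.8, 193.2, 201.6]
tcp_rot: [-3.142, -0.0, -2.774]
contact_force: [1.4, -0.5, 0.0]
grip_width: 91.8
finger_force: 0.0
time: 4.32
tool_pos: [620.9, 192.9, 199.8]
tcp_rot: [3.141, -0.003, -2.773]
contact_force: [-0.2, -0.0, 0.3]
grip_width: 91.7
finger_force: 0.0
```

View pics/w1.png

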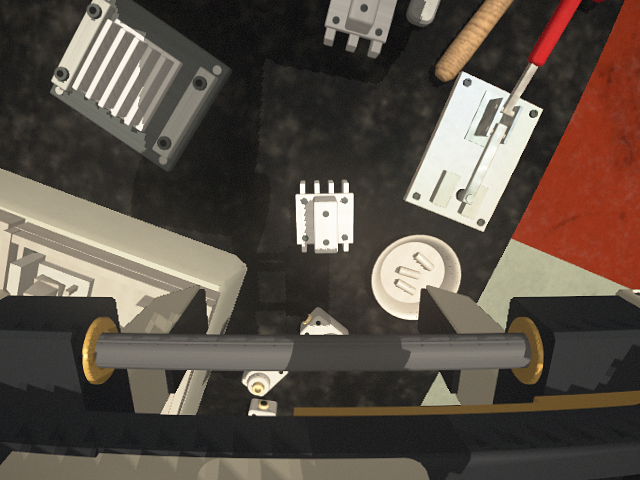

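The wrist view shows the comb at (325,215), the cradle at (140,80), and the fingers straddling x≈325. I zoom both.

```bash
python3 - <<'E'
import cv2,numpy as np
i=cv2.imread("pics/w1.png")
a=cv2.resize(i[175:265,285:365],None,fx=4,fy=4,interpolation=cv2.INTER_CUBIC) #320x360
b=cv2.resize(i[0:180,45:235],None,fx=2.5,fy=2.5,interpolation=cv2.INTER_CUBIC) #475x450
m=np.zeros((450,795,3),np.uint8);m[:360,:320]=a;m[:,320:]=b
cv2.imwrite("pics/m2.png",m)
E
```

```text
(no output)
```

View pics/m2.png

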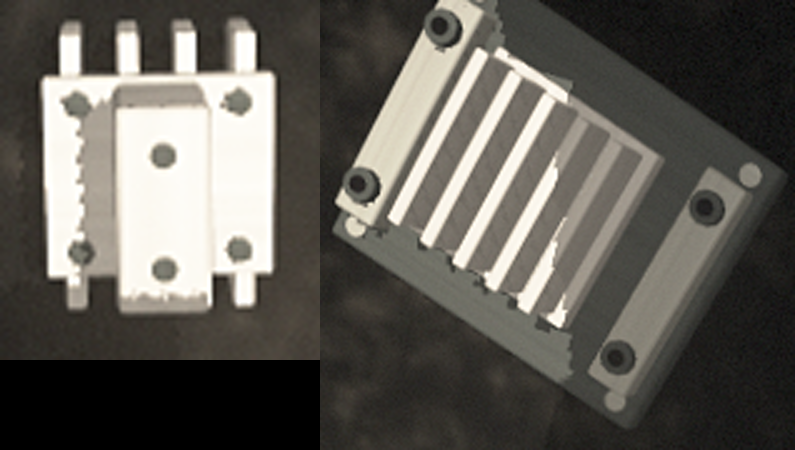

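```bash
python3 - <<'E'
from h import *
np.set_printoptions(precision=1,suppress=True)
w,t,s=load("w1"),load("top0"),load("scene0")
P=lambda x,y:(285+x/4,175+y/4); Q=lambda x,y:(45+(x-320)/2.5,y/2.5)
hf=tri([(w,P(163,269)),(t,(213.25,195.25)),(s,(206.2,274.5))]);hn=tri([(w,P(162,155)),(t,(218,207)),(s,(217,277.5))])
print("holes",hf,hn)
h=[onz(w,P(*p),62) for p in [(163,269),(162,155)]];print(h,sum(h)/2,np.arctan2(*(h[0]-h[1])[1::-1]))
B=[onz(w,Q(*p),26) for p in [(442,27),(361,184),(707,208),(617,357)]]
for b in B: print("bolt",b)
c=sum(B)/4; d=(B[0]-B[1])+(B[2]-B[3]);
# expect order from w image
print("centre",c,"dir",np.arctan2(d[1],d[0]))
yaw=np.arctan2(-d[1],-d[0]) if d[0]<0 else np.arctan2(d[1],d[0])
x=np.array([np.cos(yaw),np.sin(yaw)]);y=np.array([-x[1],x[0]])
F=[onz(w,Q(*p),40) for p in [(483,52),(393,222),(515,72),(427,245),(548,97),(460,265),(506,182)]]
for f in F: print("fin",f, x@(f-c)[:2], y@(f-c)[:2])
E
```

```text
holes (array([629.6, 206. ,  63.7]), np.float64(3.0157945596245384)) (array([608.2, 197.5,  63.3]), np.float64(2.4147915957854273))
[array([631.4, 209. ,  62. ]), array([609.1, 200. ,  62. ])] [620.2 204.5  62. ] 0.38535632023090893
bolt [523.1 -40.3  26. ]
bolt [581.5 -54.7  26. ]
bolt [548.8  63.4  26. ]
bolt [607.2  48.4  26. ]
centre [565.2   4.2  26. ] dir 2.8947497916138505
fin [527.3 -16.8  40. ] -31.575336506008945 -29.617941227410867
fin [588.6 -32.2  40. ] 31.580081384325293 -29.554808389905233
fin [529.8  -4.9  40. ] -32.057512661901356 -17.41998454748019
fin [591.9 -18.9  40. ] 31.557240976589537 -15.874160772411164
fin [533.6   7.8  40. ] -31.42717679735392 -4.232918370480443
fin [594.4  -6.3  40. ] 30.875869450404604 -3.0289486480607355
fin [563.6   1.8  40. ] -0.9541157530362057 -2.736679067850205
```

The lower comb's offset reads about −3.6 mm, from a single view relative to the bolts. Cradle yaw is about −0.235. Now I go down to grasp.

```bash
python3 -m inch '[0,0,-0.009,-0.0018,0.011,0.03,-1, 0,0,0,0,0,0.035,-1, 0,0,0,0,0,0.035,-1, 0,0,0,0,0,0.035,-1, 0,0,0,0,0,0.03,-1, 0,0,0,0,0,0.02,-1, 0,0,0,0,0,0.01,-1, 0,0,0,0,0,0,-1]'; python3 -m inch '[0,0,0,0,0,0,1, 0,0,0,0,0,0,1, 0,0,0,0,0,0,1, 0,0,0,0,0,0,1, 0,0,0,0,0,0,1, 0,0,0,0,0,0,1, 0,0,0,0,0,0,1, 0,0,0,0,0,0,1, 0,0,0,0,0,0,1]'
```

```text
time: 5.03
tool_pos: [616.6, 200.9, 45.1]
tcp_rot: [3.141, -0.003, -2.758]
contact_force: [0.1, 0.3, 0.7]
grip_width: 91.8
finger_force: 0.0
time: 5.78
tool_pos: [618.2, 201.5, 46.1]
tcp_rot: [-3.142, -0.0, -2.756]
contact_force: [0.6, -0.1, 0.4]
grip_width: 36.6
finger_force: 0.0
```

```bash
python3 -m inch '[0,0,0,0,0,0,1, 0,0,0,0,0,0,1, 0,0,0,0,0,0,1, 0,0,0,0,0,0,1, 0,0,0,0,0,0,1, 0,0,0,0,0,0,1]';python3 -m inch '[0,0,0,0,0,-0.02,1, 0,0,0,0,0,-0.03,1, 0,0,0,0,0,-0.03,1, 0,0,0,0,0,-0.03,1, 0,0,0,0,0,-0.03,1, 0,0,0,0,0,-0.03,1,0,0,0,0,0,0,1,0,0,0,0,0,0,1]'
```

```text
time: 6.28
tool_pos: [618.3, 201.5, 46.2]
tcp_rot: [-3.141, -0.0, -2.756]
contact_force: [0.2, -0.2, 0.7]
grip_width: 0.8
finger_force: 0.0
time: 6.95
tool_pos: [619.0, 201.7, 183.8]
tcp_rot: [-3.141, 0.003, -2.756]
contact_force: [0.1, -0.0, -0.8]
grip_width: 0.2
finger_force: 0.0
```

The jaws closed on nothing, so I look.

```bash
python3 - <<'E'
from plant import capture,get_obs
import cv2,pickle
c=capture("wrist");pickle.dump(c,open("pics/w2.pkl","wb"));t=capture("scene");pickle.dump(t,open("pics/s2.pkl","wb"))
import numpy as np
a=c["image"][:,:,::-1][100:400,160:480];b=t["image"][:,:,::-1][180:380,100:340]
m=np.hstack([a,cv2.resize(b,(360,300))]);cv2.imwrite("pics/m3.png",m)
E
```

```text
(no output)
```

View pics/m3.png

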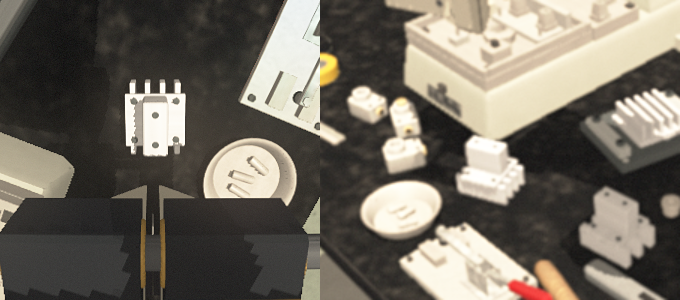

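```bash
python3 - <<'E'
from h import *
from plant import get_obs
np.set_printoptions(precision=3,suppress=True)
w,w1,s=load("w2"),load("w1"),load("s2")
o=get_obs();print(o['tool_pos'],o['tcp_rot'],o['joint_positions'])
p=o['tool_pos']
print(proj(w,[p,p-[0,0,11],p+[0,0,40]]),proj(s,[p,p-[0,0,11]]))
print(w["pose"][:3,3]-p, w["pose"])
P=(160+153.5,100+115);print(onz(w,P,62),onz(w,(160+154.5,100+142),62))
cv2.imwrite("pics/s2.png",s["image"][40:400,100:420,::-1])
E
```

```text
[617.675 201.414 181.13 ] [ 3.141 -0.002 -2.756] [ 0.197  0.592  1.174 -0.     1.377 -1.759]
[[312.414 283.111]
 [312.436 275.225]
 [312.309 320.425]] [[203.442 216.106]
 [204.207 222.05 ]]
[-68.871 -27.678 185.218] [[ -0.375  -0.89   -0.26  548.804]
 [  0.927  -0.361  -0.104 173.735]
 [ -0.001  -0.28    0.96  366.348]
 [  0.      0.      0.      1.   ]]
[609.334 198.807  62.   ] [629.152 207.699  62.   ]
```

View pics/s2.png

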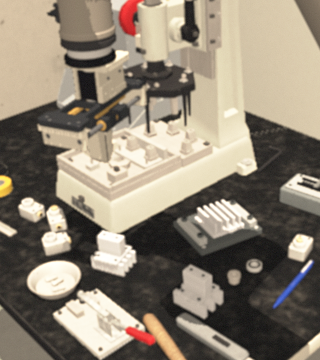

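The prediction puts the tips at (204,222) in the scene view, but they appear higher. I check the real fingertip height with three views.

```bash
python3 - <<'E'
from h import *
from plant import capture
w,s=load("w2"),load("s2")
t=capture("top");pickle.dump(t,open("pics/t2.pkl","wb"))
z=lambda c,x,y,w_,h:cv2.resize(c["image"][y:y+h,x:x+w_,::-1],(400,300),interpolation=cv2.INTER_CUBIC)
m=np.vstack([np.hstack([z(s,145,150,120,90),z(w,253,250,120,90)]),np.hstack([z(t,160,150,120,90),z(s,180,270,60,45)])])
cv2.imwrite("pics/m4.png",m)
E
```

```text
(no output)
```

View pics/m4.png

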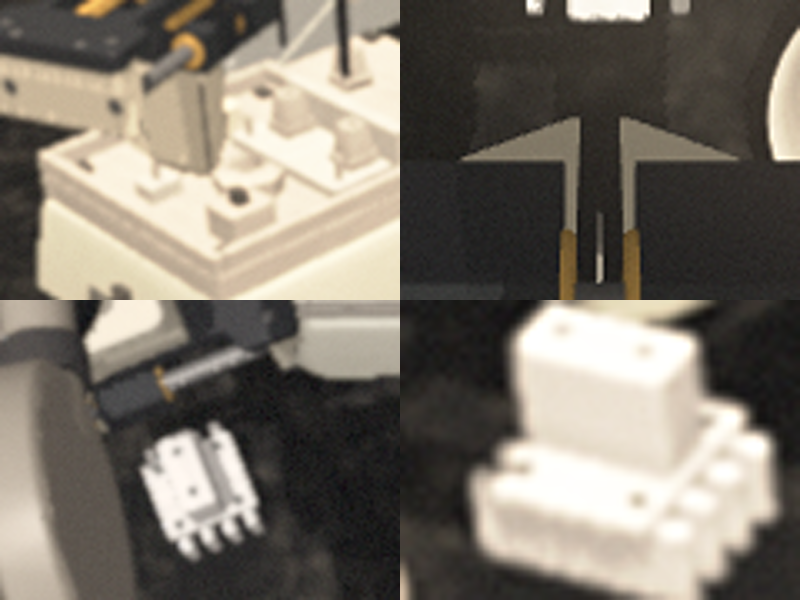

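```bash
python3 - <<'E'
from h import *
w,s,t=load("w2"),load("s2"),load("t2")
print(tri([(w,(313,285)),(s,(202,200))]))
for z in (170,190,210,230): print(z,onz(w,(313,285),z),onz(s,(202,200),z))
p=np.array([617.7,201.4,181.1]);print(proj(t,[p]))
E
```

```text
(array([610.33609622, 200.45556363, 211.35372873]), np.float64(4.1263627815205))
170 [622.68515214 203.76159296 170.        ] [681.25097093 160.01651164 170.        ]
190 [615.15966301 200.70311616 190.        ] [649.35214753 180.22717565 190.        ]
210 [607.63417389 197.64463937 210.        ] [617.45332412 200.43783966 210.        ]
230 [600.10868476 194.58616257 230.        ] [585.55450072 220.64850366 230.        ]
[[198.53729243 184.61285112]]
```

The views agree that the real fingertips are about 26 mm above the reported TCP height, not 11 mm below it. The arm and cameras agree with each other, and the jaws did close above the block. So tip z ≈ tool_z + 26. I reopen and go down to tool_z ≈ 10.

```bash
python3 -m inch '[0,0,0,0,0,0,-1, 0,0,0,0,0,0,-1, 0,0,0,0,0,0,-1, 0,0,0,0,0,0,-1, 0,0,0,0,0,0,-1, 0,0,0,0,0,0,-1, 0,0,0,0,0,0,-1, 0,0,0,0,0.001,0.03,-1, 0,0,0,0,0,0.03,-1, 0,0,0,0,0,0.03,-1]'; python3 -m inch '[0,0,0,0,0,0.03,-1, 0,0,0,0,0,0.03,-1, 0,0,0,0,0,0.018,-1, 0,0,0,0,0,0,-1]'
```

```text
time: 7.93
tool_pos: [618.2, 202.4, 109.9]
tcp_rot: [-3.141, 0.001, -2.756]
contact_force: [-0.0, 0.5, -0.4]
grip_width: 62.1
finger_force: 0.0
time: 8.27
tool_pos: [615.5, 201.7, 43.9]
tcp_rot: [3.14, -0.007, -2.756]
contact_force: [-0.1, -0.5, 0.7]
grip_width: 88.8
finger_force: 0.0
```

```bash
python3 -m inch '[0,0,0,0,0,0.015,-1, 0,0,0,0,0,0.015,-1, 0,0,0,0,0,0.01,-1, 0,0,0,0,0,0,-1, 0,0,0,0,0,0,-1]'; python3 -m inch '[0,0,0,0,0,0,1, 0,0,0,0,0,0,1, 0,0,0,0,0,0,1, 0,0,0,0,0,0,1, 0,0,0,0,0,0,1, 0,0,0,0,0,0,1, 0,0,0,0,0,0,1, 0,0,0,0,0,0,1, 0,0,0,0,0,0,1, 0,0,0,0,0,0,1]';python3 -m inch '[0,0,0,0,0,0,1, 0,0,0,0,0,0,1, 0,0,0,0,0,0,1, 0,0,0,0,0,0,1]'
```

```text
time: 8.68
tool_pos: [617.8, 202.2, 15.5]
tcp_rot: [3.142, -0.001, -2.756]
contact_force: [0.4, -0.1, 0.6]
grip_width: 91.9
finger_force: 0.0
time: 9.52
tool_pos: [617.9, 202.2, 15.8]
tcp_rot: [-3.142, -0.0, -2.756]
contact_force: [-0.2, -0.7, -0.0]
grip_width: 29.5
finger_force: 0.0
time: 9.85
tool_pos: [617.9, 202.4, 15.7]
tcp_rot: [3.142, -0.0, -2.756]
contact_force: [0.3, 0.9, -0.6]
grip_width: 19.5
finger_force: 30.0
```

It is gripped: width 19.5, force 30. With tool_z 15.7 at comb tips z = 0, home is tool_z ≈ 35.7 and resting on the fin tops is ≈ 55.7. I lift, turn and carry it over.

```bash
python3 -m inch '[0,0,0,0,0,-0.02,1, 0,0,0,0,0,-0.03,1, 0,0,0,0,0,-0.03,1, 0,0,0,0,0,-0.03,1, 0,0,0.0823,0,0,-0.02,1, 0,0,0.0823,0,0,0,1, 0,0,0.0823,0,0,0,1, 0,0,0.0823,0,0,0,1, 0,0,0.0823,0,0,0,1,0,0,0,0,0,0,1]'; python3 -m inch '[0,0,0,0.001,-0.03,0,1, 0,0,0,0.001,-0.04,0,1, 0,0,0,0.001,-0.04,0,1, 0,0,0,0.001,-0.04,0,1, 0,0,0,0.001,-0.04,0,1, 0,0,0,0.001,-0.04,0,1, 0,0,0,0.001,-0.033,0,1, 0,0,0,0,0,0,1, 0,0,0,0,0,0,1,0,0,0,0,0,0,1]'; python3 - <<'E'
from h import *
from plant import capture,get_obs
o=get_obs();print(o['tool_pos'],o['tcp_rot'][2])
w=capture("wrist");w["obs"]=o;pickle.dump(w,open("pics/w3.pkl","wb"))
cv2.imwrite("pics/w3.png",cv2.resize(w["image"][100:400,160:480,::-1],(640,600),interpolation=cv2.INTER_CUBIC))
E
```

```text
time: 10.68
tool_pos: [617.3, 202.0, 118.9]
tcp_rot: [-3.141, -0.002, 2.905]
contact_force: [-0.1, -0.5, -3.6]
grip_width: 19.6
finger_force: 30.0
time: 11.52
tool_pos: [564.1, -1.0, 119.6]
tcp_rot: [3.141, -0.0, 2.911]
contact_force: [-0.3, -0.3, -3.3]
grip_width: 20.2
finger_force: 30.0
[564.1274437   -0.99200593 119.61542242] 2.9114721194166258
```

View pics/w3.png

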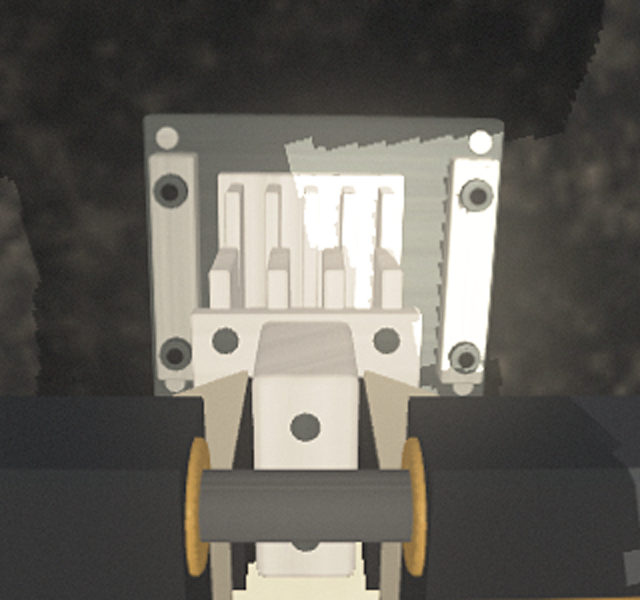

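The picture shows the upper fin tips at crop x≈229, 281, 333, 387 (y≈249). The lower fins are at x≈235, 273, 311, 349, 388 (y≈187), with bolts at (171,191), (478,196), (175,354) and (465,359).

```bash
python3 - <<'E'
from h import *
np.set_printoptions(precision=1,suppress=True)
w=load("w3");p=w["obs"]["tool_pos"];yaw=w["obs"]["tcp_rot"][2]
ex=np.array([np.cos(yaw),np.sin(yaw)]);ey=np.array([np.sin(yaw),-np.cos(yaw)])
Q=lambda x,y:(160+x/2,100+y/2)
def rel(q,z):
    g=onz(w,Q(*q),z)[:2]-p[:2]; return np.array([ex@g,ey@g])
print("upper tips",[rel((x,249),104) for x in(229,281,333,387)])
print("lower fins",[rel((x,187),40) for x in(235,273,311,349,388)])
B=[rel(q,26) for q in[(171,191),(478,196),(175,354),(465,359)]];print("bolts",B,sum(B)/4)
print("bar dirs",[np.arctan2(*(B[i]-B[i+2])[::-1]) for i in(0,1)])
a,b=rel((304,427),166),rel((304,541),166);print("holes",a,b)
E
```

```text
upper tips [array([ 28.2, -19.2]), array([28.1, -6.1]), array([28.1,  7.1]), array([28.1, 20.8])]
lower fins [array([ 33.9, -23. ]), array([ 33.9, -10.5]), array([33.9,  2. ]), array([33.9, 14.5]), array([33.9, 27.3])]
bolts [array([ 30.4, -46.5]), array([28.7, 60.2]), array([-29.8, -47.8]), array([-31.9,  59. ])] [-0.7  6.2]
bar dirs [np.float64(0.021809180459830674), np.float64(0.021069764007688084)]
holes [ 8.8 -0.2] [-15.9  -0.2]
```

Correction in the tool frame: about +1.2 mm in y, +3.5 mm in x and +0.01 rad. Then I go down to just above the fins.

```bash
python3 -m inch '[0,0,0.0067,0.0044,0.0015,0,1, 0,0,0,0,0,0.02,1, 0,0,0,0,0,0.025,1, 0,0,0,0,0,0.02,1, 0,0,0,0,0,0.005,1,0,0,0,0,0,0,1,0,0,0,0,0,0,1]'; python3 -m inch '[0,0,0,0,0,0.003,1, 0,0,0,0,0,0.003,1, 0,0,0,0,0,0.003,1, 0,0,0,0,0,0,1]'
```

```text
time: 12.15
tool_pos: [561.4, 1.3, 64.3]
tcp_rot: [3.142, 0.001, 2.901]
contact_force: [0.6, 0.5, -3.7]
grip_width: 19.5
finger_force: 30.0
time: 12.48
tool_pos: [560.9, 0.7, 56.5]
tcp_rot: [-3.142, -0.0, 2.9]
contact_force: [-0.2, -0.3, -3.6]
grip_width: 19.8
finger_force: 30.0
```

```bash
python3 -m inch '[0,0,0,0,0,0.0025,1, 0,0,0,0,0,0.0025,1, 0,0,0,0,0,0.0025,1, 0,0,0,0,0,0,1]';python3 -m inch '[0,0,0,0,0,0.0025,1, 0,0,0,0,0,0,1]'
```

```text
time: 12.82
tool_pos: [560.7, 0.8, 50.1]
tcp_rot: [-3.141, -0.001, 2.9]
contact_force: [-0.1, 0.4, -3.6]
grip_width: 19.9
finger_force: 30.0
time: 12.98
tool_pos: [560.9, 0.8, 48.2]
tcp_rot: [-3.141, -0.0, 2.9]
contact_force: [-0.3, -0.0, -4.5]
grip_width: 19.7
finger_force: 30.0
```

The fins are in the gaps, with no contact force 7 mm below the fin tops. I carry on to the floor.

```bash
python3 -m inch '[0,0,0,0,0,0.003,1, 0,0,0,0,0,0.003,1, 0,0,0,0,0,0.003,1, 0,0,0,0,0,0.002,1, 0,0,0,0,0,0,1]';python3 -m inch '[0,0,0,0,0,0.002,1, 0,0,0,0,0,0.002,1, 0,0,0,0,0,0,1]'
```

```text
time: 13.4
tool_pos: [560.7, 0.8, 39.3]
tcp_rot: [-3.141, -0.001, 2.9]
contact_force: [0.1, 0.2, -4.5]
grip_width: 19.7
finger_force: 30.0
time: 13.65
tool_pos: [560.8, 0.8, 36.3]
tcp_rot: [-3.141, -0.0, 2.9]
contact_force: [0.5, -0.4, -3.7]
grip_width: 20.1
finger_force: 30.0
```

```bash
python3 -m inch '[0,0,0,0,0,0.0012,1, 0,0,0,0,0,0,1]';python3 -m inch '[0,0,0,0,0,0.0012,1, 0,0,0,0,0,0,1]'
```

```text
time: 13.82
tool_pos: [561.2, 0.8, 35.7]
tcp_rot: [-3.142, 0.0, 2.9]
contact_force: [0.1, -0.3, -3.7]
grip_width: 19.5
finger_force: 30.0
time: 13.98
tool_pos: [561.2, 0.8, 35.6]
tcp_rot: [3.142, 0.001, 2.9]
contact_force: [-2.3, 0.9, 4.8]
grip_width: 19.8
finger_force: 30.0
```

The force rose by about 8 N at tool_z 35.6, so it is on the floor. I release and rise.

```bash
python3 -m inch '[0,0,0,0,0,0,-1, 0,0,0,0,0,0,-1, 0,0,0,0,0,0,-1, 0,0,0,0,0,0,-1, 0,0,0,0,0,0,-1, 0,0,0,0,0,0,-1,0,0,0,0,0,0,-1,0,0,0,0,0,0,-1]';python3 -m inch '[0,0,0,0,0,-0.02,-1, 0,0,0,0,0,-0.03,-1, 0,0,0,0,0,-0.03,-1, 0,0,0,0,0,-0.03,-1, 0,0,0,0,0,-0.03,-1, 0,0,0,0,0,-0.03,-1,0,0,0,0,0,0,-1]'; python3 - <<'E'
from h import *
from plant import capture,get_obs
o=get_obs();print(o['tool_pos'],o['tcp_rot'][2])
w=capture("wrist");w["obs"]=o;pickle.dump(w,open("pics/w4.pkl","wb"))
s=capture("scene");pickle.dump(s,open("pics/s4.pkl","wb"))
z=lambda c,x,y,w_,h:cv2.resize(c["image"][y:y+h,x:x+w_,::-1],(400,400),interpolation=cv2.INTER_CUBIC)
cv2.imwrite("pics/m5.png",np.hstack([z(w,230,120,160,160),z(s,270,210,100,100)]))
E
```

```text
time: 14.65
tool_pos: [561.0, 0.7, 34.6]
tcp_rot: [-3.142, -0.0, 2.9]
contact_force: [0.2, -0.3, -0.4]
grip_width: 68.4
finger_force: 0.0
time: 15.23
tool_pos: [563.6, 0.5, 175.8]
tcp_rot: [3.141, 0.009, 2.9]
contact_force: [0.9, -0.0, 0.7]
grip_width: 91.4
finger_force: 0.0
[5.63581750e+02 4.55349416e-01 1.75773666e+02] 2.8998493610935285
```

View pics/m5.png

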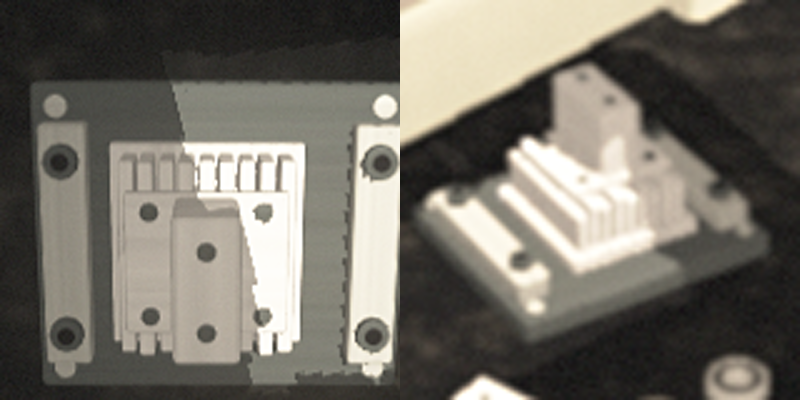

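The comb is home and square: its four fins sit between the five fins and the ends are nearly level. Next is the switch. I check the press clearance while turning and moving over the grip.

```bash
python3 -m inch '[0,0,0.0783,0,0,0,-1, 0,0,0.0783,0,0,0,-1, 0,0,0.0783,0,0,0,-1, 0,0,0.0783,0,0,0,-1, 0,0,0.0783,0,0,0,-1, 0,0,0.0783,0,0,0,-1, 0,0,0.0783,0,0,0,-1, 0,0,0.0783,0,0,0,-1, 0,0,0.0783,0,0,0,-1, 0,0,0.0783,0,0,0,-1]'; python3 -m inch '[0,0,0,-0.033,-0.025,0,-0.087, 0,0,0,-0.033,-0.025,0,-0.087, 0,0,0,-0.033,-0.025,0,-0.087, 0,0,0,-0.033,-0.025,0,-0.087, 0,0,0,-0.033,-0.025,0,-0.087, 0,0,0,-0.033,-0.025,0,-0.087, 0,0,0,-0.033,-0.025,0,-0.087, 0,0,0,0,0,0,-0.087, 0,0,0,0,0,0,-0.087]'; python3 - <<'E'
from h import *
from plant import capture,get_obs
np.set_printoptions(precision=1,suppress=True)
o=get_obs();print(o['tool_pos'],o['tcp_rot'],o['grip_width'])
w=capture("wrist");w["obs"]=o;pickle.dump(w,open("pics/w5.pkl","wb"));cv2.imwrite("pics/w5.png",w["image"][:,:,::-1])
t=load("top0")
for p in [(455,168),(250,168),(433,183)]: print("press",onz(t,p,0),onz(t,p,60))
# predicted grip & box in wrist
g=np.array([453.7,-204.6,96]);print("pred grip",proj(w,[g,[491.7,-197.3,38]]))
u=proj(w,[g])[0].astype(int);gr=cv2.cvtColor(w["image"],cv2.COLOR_RGB2GRAY)
m=(gr<45).astype(np.uint8);n,l,st,ce=cv2.connectedComponentsWithStats(m)
for i in range(1,n):
    if 150<st[i,4]<20000: print(st[i],ce[i])
x0,y0=u-[50,50];
for r in range(y0,y0+100,5): print(' '.join(f"{v:3d}" for v in gr[max(r,0),x0:x0+100:5]))
E
```

```text
time: 16.17
tool_pos: [560.1, 0.8, 168.9]
tcp_rot: [-3.139, -0.001, 1.719]
contact_force: [-0.0, -0.1, 0.3]
grip_width: 91.7
finger_force: 0.0
time: 16.92
tool_pos: [449.9, -204.2, 169.5]
tcp_rot: [-3.14, -0.002, 1.722]
contact_force: [-0.0, 0.5, -0.4]
grip_width: 50.0
finger_force: 0.0
[ 449.9 -204.2  169.5] [-3.1 -0.   1.7] 49.95776829229507
press [ 694.  -248.2    0. ] [ 676.  -234.3   60. ]
press [699.6 149.1   0. ] [681.3 139.3  60. ]
press [ 664.8 -205.1    0. ] [ 648.6 -193.8   60. ]
pred grip [[319.  246.8]
 [366.1 224.6]]
[246   0  33  58 735] [263.2  28.8]
[ 287    0  133  108 6846] [356.3  40.6]
[298  99  52  41 810] [322.4 122.3]
[468 229  37  27 236] [484.2 240.3]
[469 261  52  36 515] [494.9 280.2]
[  0 422  34  22 285] [ 13.8 433.6]
 49  51  61  59  52 144 155 212 103 107 209 211 207 207 209 208 209 206 208 205
 51  54  63  55  60 141 154 214 212 209 212 209 208 209 209 209 210 210 211 210
 48  75  75  47  55 139 155 208 205 205 207 213 187 181 164 161 152 147 142 135
 72  81  75  69  55 137 154 214 208 206 206 119  59  59  57  61  59  57  59  60
 78  94 101  84  74 13
[... 557 characters left out ...]
  79 151 114  48  51  53  54  54  52  56 208 208 209 210 207
 64  62  68  74  71  74 150 189  48  49  48  52  51  48 210 198 195 194 184 176
 61  61  74  83  78  91 146 147 149 147 149 147 149 147 146 145 143 143 142 145
 64  63  63  72  70  74  66  53  57  55  64  56  52  53  57  55  56  53  56  53
 63  60  66  66  63  63  64  51  58  56  55  54  50  54  57  53  56  52  58  57
 65  67  67  71  70  72  67  47  49  63  58  53  56  57  53  57  53  57  57  51
 74  71  75  79  76  72  67  46  53  56  53  58  53  55  54  60  57  55  52  55
 76  75  68  77  70  66  64  48  51  50  51  52  59  58  52  53  55  50  54  52
 78  74  64  59  61  62  65  45  44  48  48  63  67  62  54  53  53  58  53  52
```

The dark grip is centred at about (324,244) in the wrist picture, against (319,247) predicted. That is within 3 mm, and the press edge at x≈650 is clear. I shift +4.5 mm and lower the open fingers over it.

```bash
python3 -m inch '[0,0,0,-0.001,0.0056,0.02,-0.087, 0,0,0,0,0,0.03,-0.087, 0,0,0,0,0,0.03,-0.087, 0,0,0,0,0,0.02,-0.087, 0,0,0,0,0,0.015,-0.087, 0,0,0,0,0,0.01,-0.087, 0,0,0,0,0,0.01,-0.087, 0,0,0,0,0,0,-0.087]'; python3 -m inch '[0,0,0,0,0,0,0.2, 0,0,0,0,0,0,0.2, 0,0,0,0,0,0,0.2, 0,0,0,0,0,0,0.2]'; python3 - <<'E'
from h import *
from plant import capture
w=capture("wrist");pickle.dump(w,open("pics/w6.pkl","wb"))
gr=cv2.cvtColor(w["image"],cv2.COLOR_RGB2GRAY)
p=proj(w,[[454,-204.5,96]])[0].astype(int);print(p)
for r in range(p[1]-90,p[1]+60,10): print(r,' '.join(f"{v:3d}" for v in gr[r,p[0]-100:p[0]+104:8]))
E
```

```text
time: 17.63
tool_pos: [455.3, -202.2, 61.3]
tcp_rot: [-3.14, -0.002, 1.726]
contact_force: [0.0, -0.4, -0.6]
grip_width: 49.9
finger_force: 0.0
time: 17.97
tool_pos: [456.0, -203.7, 63.4]
tcp_rot: [3.141, 0.001, 1.725]
contact_force: [-0.4, 0.4, -0.4]
grip_width: 37.0
finger_force: 0.0
[308 318]
228  61  58  63  67  58  68  74  69 171 182 233 132 131 234 234 233 233 233 230 232 231 232 231 231 232 233
238  54  54  57  60  59  63  63  67 167 183 233 232 233 233 233 233 231 231 232 232 232 230 231 231 233 232
248  82  57  64  64  66  79  81  69 158 182 234 234 234 233  77  84  79  80  83  81  77  79  77  75  75  77
258 109  80  92  64  64  81  82  71 150 182 232 232 232 233 234  77  77  76  75  79  76  89  73  73  73  75
268  78  76  82  91  70  67  77  74 123 179 235 236 235 235 234  79  76  74  75 174 212 219 208  74  74  74
278  78  81  76  74  78  92  77  76  92 179 235 236 236 235 234 236 236 220 208 218 215 234 235 234 234 235
288  87  83  82  86  81  83 226  74  62 179  84  66  67  69  68  68 210 217 216  72 225  59  73  70  70  70
298  71  73 113 220 222 219 223  71  68 187  63  66  65  66  67  66  69 209 236  76 222 223 223 223 189 108
308  66  72  65 221 221 221 213  64  74 188  65  65  66  66  67  66  66 232 233  71 158 221 223 221  64  72
318  68  62  80 221 220 222  63  65  68 181  62  64  67  67  63  63  65 170 169  69  73 222 222 221  66  74
328  68 185 154 221 221 222  69  66  64  64  60  64  61  60  60  63  58  69  68  65  68 223 222 222 156 185
338  63 183 124 122 124 121 119 120 119 117 118 116 120 118 117 119 120 119 122 123 120 122 119 121 122 166
348  63 166 132 130 134 130 132 132 133 132 130 130 132 132 131 131 128 131 131 132 132 133 135 134 130 163
358  61 157 134 135 134 136 135 135 135 135 134 134 135 133 137 136 136 138 137 141 136 135 135 136 134 157
368  61 162 129 128 129 129 129 131 131 131 131 132 133 133 131 130 131 131 133 133 133 133 128 128 130 154
```

The grip (dark, x≈288–338) sits centred between the fingers (inner faces at about 260 and 369). I lead it along the arc to upright and check there.

```bash
python3 -m inch '[0,0,0,0,0.005,0.004,0.2, 0,0,0,0,0.012,-0.0057,0.2, 0,0,0,0,0.0115,-0.0057,0.2, 0,0,0,0,0.013,-0.002,0.2, 0,0,0,0,0.013,-0.002,0.2, 0,0,0,0,0,0,0.2]'; python3 - <<'E'
from h import *
from plant import capture
t=capture("top");s=capture("scene");w=capture("wrist")
for n,c in(("t7",t),("s7",s),("w7",w)): pickle.dump(c,open(f"pics/{n}.pkl","wb"))
gr=cv2.cvtColor(w["image"],cv2.COLOR_RGB2GRAY)
for r in (290,300,310,318,326): print(r,' '.join(f"{v:3d}" for v in gr[r,208:420:5]))
E
```

```text
time: 18.52
tool_pos: [500.3, -196.8, 72.1]
tcp_rot: [3.14, 0.001, 1.726]
contact_force: [-0.1, -1.2, 0.3]
grip_width: 36.9
finger_force: 0.0
290 148 176 216 214 213 213 215 214 198 195 196 152  54 212 102  54  57  55  53  54  48  55  55  53 219 217 218 217 216 217  61 193 198 199 198 216 218 153 149  55  54  53  50
300  65  63  65  65 198 192 196 197 198 194 198  65  57  52  55  53  54  53  55  51  51  51  53  52  54 212 209 210 211 211  57  60 194 196 196 196 197 197 182  64  64  59  62
310  65  63  66  63 199 195 196 195 195 197  63  59  55  52  54  54  56  58  58  61  55  54  54  52  52 150 149 156 155 156  58  62 136 195 196 193 196 195 138  60  63  62  61
318  65  65  73 102 165 194 195 192 197 194  61  59  55  50  53  54  53  50  55  53  55  52  52  51  53  63  65  68  71  69  57  60  61 198 194 195 196 192  84 103  57  61  61
326  64  59 155 135 144 193 195 195 194  87  63  58  56  52  54  52  51  52  53  53  53  53  50  53  51  58  56  60  62  64  55  59  60 141 195 195 195 194 130 132 159  57  60
```

The grip has followed and rests against the rear finger. The lever is at about 0–2 mm past upright. I pause for more than a second.

```bash
python3 -m inch '[0,0,0,0,0,0,0.2, 0,0,0,0,0,0,0.2, 0,0,0,0,0,0,0.2, 0,0,0,0,0,0,0.2, 0,0,0,0,0,0,0.2, 0,0,0,0,0,0,0.2, 0,0,0,0,0,0,0.2, 0,0,0,0,0,0,0.2, 0,0,0,0,0,0,0.2, 0,0,0,0,0,0,0.2]';python3 -m inch '[0,0,0,0,0,0,0.2, 0,0,0,0,0,0,0.2, 0,0,0,0,0,0,0.2, 0,0,0,0,0,0,0.2, 0,0,0,0,0,0,0.2, 0,0,0,0,0,0,0.2]'; python3 - <<'E'
from h import *
# lever angle check: dark grip in top view
t,t0=load("t7"),load("top0")
h=np.array([491.7,-197.3,36]);ex=np.array([.988,.154,0])
for a in(-.6,0,.6): print(a,proj(t,[h+70*np.sin(a)*ex+[0,0,70*np.cos(a)]]))
E
```

```text
time: 19.5
tool_pos: [498.7, -196.8, 71.8]
tcp_rot: [-3.142, 0.0, 1.725]
contact_force: [0.1, 0.8, -0.3]
grip_width: 37.0
finger_force: 0.0
time: 20.0
tool_pos: [498.8, -196.8, 71.8]
tcp_rot: [3.142, 0.0, 1.725]
contact_force: [-1.5, 0.1, 0.3]
grip_width: 36.6
finger_force: 0.0
-0.6 [[446.94677803 290.22790091]]
0 [[443.70465758 266.38404006]]
0.6 [[437.69478444 244.50694994]]
```

```bash
python3 -m inch '[0,0,0,0,0.013,0.002,0.2, 0,0,0,0,0.013,0.002,0.2, 0,0,0,0,0.0115,0.0055,0.2, 0,0,0,0,0.0105,0.0055,0.2, 0,0,0,0,0,0,0.2, 0,0,0,0,0,0,0.2]'; python3 -m inch '[0,0,0,0,0.002,0.001,0.2, 0,0,0,0,0,0,0.2]'; python3 -m inch '[0,0,0,0,0.002,0.001,0.2, 0,0,0,0,0,0,0.2]'
```

```text
time: 20.5
tool_pos: [537.5, -190.4, 58.9]
tcp_rot: [-3.142, -0.0, 1.726]
contact_force: [-0.3, -0.7, 0.5]
grip_width: 36.3
finger_force: 0.0
time: 20.67
tool_pos: [537.9, -190.5, 58.7]
tcp_rot: [-3.14, -0.0, 1.725]
contact_force: [-3.3, -0.2, 0.3]
grip_width: 36.9
finger_force: 1.5
time: 20.83
tool_pos: [537.9, -190.4, 58.1]
tcp_rot: [-3.138, -0.001, 1.725]
contact_force: [-9.2, -0.9, 5.0]
grip_width: 36.7
finger_force: 4.6
```

The force has risen to 9 N with no motion, so the lever is at the stop. I back off to centre, open and lift away, then check.

```bash
python3 -m inch '[0,0,0,0,-0.005,0,0.2, 0,0,0,0,-0.005,0,0.0, 0,0,0,0,0,0,-0.1, 0,0,0,0,0,0,-0.1, 0,0,0,0,0,0,-0.1]'; python3 -m inch '[0,0,0,0,0,-0.01,-0.1, 0,0,0,0,0,-0.02,-0.1, 0,0,0,0,0,-0.03,-0.1, 0,0,0,0,0,-0.03,-0.1, 0,0,0,0,0,-0.03,-0.1, 0,0,0,0,0,-0.03,-0.1, 0,0,0,0,0,0,-0.1, 0,0,0,0,0,0,-0.1]'; python3 - <<'E'
from h import *
from plant import capture
w=capture("wrist");s=capture("scene");s4=load("s4")
gr=cv2.cvtColor(w["image"],cv2.COLOR_RGB2GRAY)
h=np.array([491.7,-197.3,36]);ex=np.array([.988,.154,0])
for a in(0,.3,.6):
    p=h+70*np.sin(a)*ex+[0,0,70*np.cos(a)];q=proj(w,[p])[0].astype(int);print(a,q,gr[q[1]-6:q[1]+7,q[0]-6:q[0]+7].mean())
q=proj(w,[h+70*np.sin(.6)*ex+[0,0,57.8]])[0].astype(int)
for r in range(q[1]-40,q[1]+41,8): print(r,' '.join(f"{v:3d}" for v in gr[r,q[0]-60:q[0]+61:6]))
d=np.abs(s["image"][210:310,270:360].astype(int)-s4["image"][210:310,270:360]).mean();print("cradle diff",d)
E
```

```text
time: 21.25
tool_pos: [532.3, -191.7, 58.4]
tcp_rot: [3.141, 0.0, 1.725]
contact_force: [-0.7, 0.3, 0.1]
grip_width: 50.5
finger_force: 0.0
time: 21.92
tool_pos: [532.9, -191.9, 180.2]
tcp_rot: [3.138, 0.002, 1.725]
contact_force: [0.2, 0.3, 0.0]
grip_width: 50.6
finger_force: 0.0
0 [250 243] 242.66272189349112
0.3 [281 241] 143.7337278106509
0.6 [309 238] 37.66863905325444
198 142 144 146 145 146 145 144 145 146 146 147 147 145 102  90  41  45  35  31  33  33
206  52  49  51  47  48  43  40  44  40  37 143 145 144 102  94  31  25  34  31  27  35
214  49  50  96  96  45  42  41  42  39 147 143 147 145 103  95  35  32  29  30  39  34
222  53  48  78 127 127 128 125  77  37  37  33  35  31 108  94  28  23  24  34  32  28
230  47  48  45  45  46  45 125 126  40  43  39  37  36  79  91  35  42  44  40  28  29
238 244 244 141 147 146 147 146 147  40  40  41  36  31  79  95  40  37  33  29  30  30
246 241 241 241 242 143 144 143 144  41  44  37  34  34 108  93  38  33  28  27  27  29
254 181 184 181 182 180 179 101 103 107 102 101 102  98  95  74  33  31  33  31  37  29
262  59  64  57  56  51  57  56  70  73  50  38  32  31  34  30  34  30  35  33  29  38
270  59  57  57  54  54  53  52  55  61  55  37  28  33  31  30  27  22  34  31  29  33
278  56  66  51  54  52  52  54  51  52  55  36  32  27  28  40  29  27  30  28  27  29
cradle diff 12.092481481481482
```

```bash
python3 -c "
from plant import close_job;print(close_job())"
```

```text
the job is handed in; nothing more can be done
None
```

The job is handed in, but no verdict came back: the four-finned comb is fully home in the cradle, the lever paused upright for over a second and is now at the far stop, the three-finned comb was left alone, and the arm is clear after about 22 s.

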